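Lift a hearing aid out of the drying jar with tweezers

ROBOT

A 7-joint arm with a two-finger parallel gripper is mounted at the origin on the work surface. World frame = base frame: x ahead of the robot, y to its left, z up, the work surface at z = 0. Lengths are in m, angles in rad, forces in N, time in s.
With the tool pointing down it reaches from about 0.35 to 0.9 m from the base axis. Payload 8.1 kg.
Tool frame: the origin (TCP) lies at the centre of the arm's flange, where the gripper is bolted on; the fingertips stand 178 mm ahead of it and the grasp point (between the pads) lies 159 mm ahead of it; z points along the fingers, y is the line along which they close (so a half turn about z gives the same grasp; the last joint's range is limited). The gripper opens to 92 mm and grips with 3 to 60 N. Pads are 19 mm wide; open, the fingers measure 130 mm over their backs; the gripper's body (75 mm by 190 mm) begins 47 mm behind the grasp point.
Start: joints at [1.041, 0.434, 0.025, 1.573, -0.012, 1.134, -0.075], TCP at [0.259, -0.569, 0.405] pointing down, gripper open.
Joint ranges: [-2.62, 2.62], [-0.44, 2.09], [-1.27, 1.32], [0.08, 2.57], [-1.32, 4.46], [0.12, 2], [-2.74, 2.74]. Speed limits (rad/s): [2.22, 2.22, 3.01, 3.01, 3.14, 3.14, 3.14].

INTERFACE

Orientations are given as a rotation vector (axis times angle).
In Python, from cell import arm gives the robot as it stands. The module is installed in compiled form; this text tells all that it offers.
- The arm moves only by the shell command python3 -m inch 'ROWS' [FORCE]. ROWS is text: rows parted by semicolons, each of 5 numbers parted by spaces: the shift along the tool's x, y, z in m, then the turn about the tool's z in rad, then the finger opening in m, from 0 to 0.0918. In form: x y z roll fingers; .... A call has 1 to 5 rows; each row is the pose to reach, as a shift and turn from the pose commanded when the call began, along the tool's axes at that moment; what a row does not reach only later rows make up. A row lasts 1/10 s, in which the tool goes at most 50 mm and 8.59 degrees, less where a joint would pass 70% of its speed; a pose out of reach is approached as far as the arm can. A call with a gripper value outside its range is refused whole. The fingers move at their own pace and stop on an object; FORCE is the grip in N (left out, the last holds). Time passes only in rows, so rows that repeat a pose let the fingers close. It gives the time, the measured TCP pose, the force, the opening and the grip force at its end, in the units of the state.
- arm.observe(): the state, without advancing time (a new reading comes with each control period).
- arm.get_image(name): name is "scene" or "top"; returns the picture (400x640x3 uint8, red, green, blue); there is no depth.
- arm.get_calibration(name): a dict with "intrinsics" (3x3 intrinsics, pixels), "pose" (4x4, takes a point from camera to world coordinates). Camera axes: x right, y up, looking along -z (the intrinsics and any distortion apply to the point x, -y, -z); pixel columns grow to the right and rows downward; lengths in m; the calibration is good to about 2 mm. A picture is of the moment at which its call begins. get_calibration takes no time and is no camera call.
- arm.sign_off(): hands the job in; it is judged then, once.
Trained networks look in the newest picture that a camera, given by its name, has taken for a name from the list of things; names that differ only in an ending like _2 or _b are one class to them, and where a whole thing is asked for, a point or a joint stands for the part that bears it (a point fixed in the world has none). Each returns a list of dicts, best first, with "conf" (0 to 1); they miss things now and then, are a little off and sometimes report something else, mostly with a low value. They report only what shows in the picture. A call takes as long as a camera call. They do not tell look-alikes from the thing itself.
- arm.look_for(camera, query): "point" ([row, column] in pixels, amid what is visible of it).
- arm.silhouettes(camera, query): "region" (400x640 bool, what is visible of it) and "point" ([row, column] in pixels, amid what is visible of it).
- arm.place_of(camera, query): "point" ([row, column] in pixels: a listed point, or the origin of a listed thing).
The state is a dict: "clock": time; "joints": joint angles; "dq": joint speeds; "joint_efforts": joint torques, N m; "position": TCP position; "ee_rot": TCP orientation; "force": force on the tool from outside, world axes, zero at the start; "ft_torque": the same for the moment, N m; "width": opening from 0.0 (shut) to 1.0 (fully open); "gripper_force": force on a finger pad.
Only numpy, scipy, OpenCV 4.12 (cv2) and the standard library are available. Lean on these libraries where they do the work, as an engineer would, in place of code of your own. Each camera call takes 0.05 s, during which the arm holds its last target. There are 200 camera calls.

TASK

Take the steel tweezers out of their stand, reach their tips into the open drying jar, close them on the hearing aid that stands in it and lift it out, touching the aid with nothing but the tweezers. Finish while still holding it gripped in the tweezers, still, about 10 cm above the frosted glass tray and over the tray's area; do not set it down or let go. Leave the jar standing in its place and do not disturb the jar's cap, the ring bowl or the charger.

Things in the scene. Friction and masses are not known exactly. Their poses are not given: they have to be found in the camera images.
- tweezers_grip (a point): Where to grip the steel tweezers (52 g), standing tips down in the stand: midway between two finger plates 20 mm wide (x), 24 high, outer faces 30 mm apart when open (33 at their lower edges). 79 mm above the tips' bottom; hinge 32 mm, head's top 38 mm higher. z up to the head, y from leg to leg (squeeze along y). It moves with leg_a: 3 mm off the middle when squeezed.
- tweezers_tips (a point): Midway between the open tips, 69 mm below tweezers_grip, 10 mm above the tips' bottom, same axes. Each tip: flat pad 10 mm wide (x), 20 high, 3 thick; open, they are 28 to 30 mm apart inside, 38 mm outside. It moves with leg_a: 10 mm off the middle when they are closed on the aid.
- leg_a: Leg of the tweezers on their -y side, steel, 111 mm long; origin at the hinge in the head.
- leg_b: Leg on the +y side, the same; origin at the hinge. A spring holds the legs open against a stop: they stay open under a squeeze of up to about 5 N on the finger plates and close on the aid (10 mm) at about 10 N, the plates then parallel, 24 mm apart; 20 to 35 N holds it firmly.
- stand: White plastic stand fixed to the table, base 60 x 80 x 6 mm, with a slotted block 26 x 56 mm, 46 mm high in all. The slot, 14 mm (x) by 42 mm (y), is 40 mm deep, its floor 6 mm above the table. Origin: centre of the underside.
- jar: Open beige plastic drying jar, loose, 250 g, 86 mm across, 44 mm high; mouth 72 mm across inside, inner floor 5 mm above the table. Origin: centre of the underside, z up.
- aid_mid (a point): Centre (half-way up) of the grey behind-the-ear hearing aid, an arch 38 mm long (x), 10 mm thick (y, with flat sides to grip), 18 mm high (z), 12 g, standing on its two ends on the floor of the jar, near its middle, turned any way.
- aid: The same hearing aid; origin at the centre of its underside, 9 mm below aid_mid.
- tray: Frosted glass tray fixed to the table, 120 mm (x) by 140 mm (y), rim 12 mm high, floor 4 mm thick. Origin: centre of the underside.
- cap: The jar's round beige twist cap, lying loose on the table, 89 mm across, 16 mm high; leave it alone. Origin: centre of the underside.
- bowl: Pale green ceramic ring bowl, 90 mm across, 35 mm high, loose; leave it alone. Origin: centre of the underside.
- charger: Matte black round charger fixed to the table, 96 mm across, 26 mm high, with a domed lid that stands open, reaching 125 mm above the table; another aid sits in it. Leave it alone. Origin: centre of the underside.
- charger_lid (a joint): Hinge of the charger's lid: 0 wide open as at the start, grows as it shuts (rad).
Things that resemble listed ones, but are neither listed nor needed, are in the scene too. Leave any blue look-alike of the jar alone.

How it is judged:
By the outcome, as a careful person would: the job done as asked, in the order asked, and still so for the second after the job is handed in, while the arm keeps its last pose, push and grip.
It also fails if it takes over 45 s, if anything falls off the work surface, if the arm or the gripper's body presses on something with over 40 N, if the wrist force passes 120 N, or if a joint passes its speed limit or range.

## Working session

There is one attempt and no reset: what is moved stays moved. The work goes in short steps, Python scripts to look and compute and a shell command to move; the robot and the scene stay as the last step left them, time stands still between calls to the robot, and variables do not carry over. Pictures are saved under pics/ and viewed, at most 13 in all, crops included, and the job is handed in when it is done.

```bash
mkdir -p pics; cat > h.py <<'E'
import numpy as np, cv2
from cell import arm
from scipy.spatial.transform import Rotation as R
def ray(cam,p):
    c=arm.get_calibration(cam);K=np.array(c["intrinsics"]);T=np.array(c["pose"])
    d=np.linalg.inv(K)@[p[1],p[0],1]; d=T[:3,:3]@[d[0],-d[1],-d[2]]
    return T[:3,3],d
def atz(cam,p,z):
    o,d=ray(cam,p); return o+d*(z-o[2])/d[2]
def proj(cam,P):
    c=arm.get_calibration(cam);K=np.array(c["intrinsics"]);T=np.array(c["pose"])
    q=T[:3,:3].T@(np.array(P)-T[:3,3]); q=K@[q[0],-q[1],-q[2]]; return (q[:2]/q[2])[::-1]
def save(cam,n):
    im=arm.get_image(cam); cv2.imwrite(f"pics/{n}.png",im[:,:,::-1]); return im
def totool(v):
    return R.from_rotvec(arm.observe()["ee_rot"]).inv().apply(v)
E
python3 - <<'E'
from h import *
np.set_printoptions(precision=4,suppress=True)
for c in ("scene","top"):
    save(c,c+"0"); print(c,arm.get_calibration(c))
    for q,z in dict(tweezers_grip=.085,tweezers_tips=.016,stand=0,jar=0,aid_mid=.014,tray=0,cap=0,bowl=0,charger=0).items():
        for r in arm.place_of(c,q)[:3]: print(q,np.array(r["point"]),round(r["conf"],2),atz(c,r["point"],z))
s=arm.observe();print(s)
print(R.from_rotvec(s["ee_rot"]).as_matrix())
E
```

```text
scene {'intrinsics': array([[457.9854,   0.    , 315.5476],
       [  0.    , 457.9854, 199.7845],
       [  0.    ,   0.    ,   1.    ]]), 'pose': array([[-0.0045, -0.7162,  0.6979,  1.1357],
       [ 1.    ,  0.0028,  0.0094,  0.0189],
       [-0.0087,  0.6979,  0.7161,  0.7114],
       [ 0.    ,  0.    ,  0.    ,  1.    ]])}
tweezers_grip [189.8 426. ] 0.89 [0.499  0.2255 0.085 ]
tweezers_grip [310.9 183.6] 0.67 [ 0.7648 -0.1926  0.085 ]
tweezers_tips [218.5 421.4] 0.74 [0.512  0.2254 0.016 ]
tweezers_tips [175.  428.2] 0.54 [0.3818 0.2609 0.016 ]
stand [219.2 416.9] 0.64 [0.4996 0.2205 0.    ]
jar [176.2 318.7] 0.97 [0.3672 0.0165 0.    ]
jar [255.8 358.2] 0.77 [0.5942 0.0929 0.    ]
jar [223.3 301.3] 0.74 [ 0.5101 -0.0195  0.    ]
aid_mid [221.7 301. ] 0.4 [ 0.5181 -0.0195  0.014 ]
tray [208.9 206. ] 0.68 [ 0.4686 -0.224   0.    ]
cap [317.2 307.9] 0.61 [ 0.7269 -0.0023  0.    ]
cap [220.5 302.4] 0.39 [ 0.5024 -0.0174  0.    ]
bowl [311.2 182.1] 0.89 [ 0.715  -0.2238  0.    ]
charger [324.4 443.8] 0.79 [0.7408 0.2303 0.    ]
top {'intrinsics': array([[418.7599,   0.    , 315.528
[... 676 characters left out ...]
   ]
bowl [142.8 422.4] 0.79 [ 0.7192 -0.2347  0.    ]
charger [131.9 210.5] 0.64 [0.7387 0.2264 0.    ]
{'clock': 1.0, 'joints': array([ 1.0414,  0.4345,  0.025 ,  1.5732, -0.0116,  1.134 , -0.0751]), 'dq': array([-0.0008, -0.    ,  0.0004, -0.0005,  0.0013, -0.    , -0.0007]), 'joint_efforts': array([  0.0001, -66.7666,   0.9836, -31.4812,  -0.0608,   0.0327,
        -0.    ]), 'position': array([ 0.2587, -0.5689,  0.4048]), 'ee_rot': array([ 3.0703,  0.6652, -0.    ]), 'force': array([-0.8052, -0.2663,  0.0986]), 'ft_torque': array([0.0427, 0.0124, 0.0178]), 'gripper_force': 0.0, 'width': 0.9996399653503857}
[[ 0.9103  0.4139  0.    ]
 [ 0.4139 -0.9103 -0.    ]
 [-0.      0.     -1.    ]]
```

View pics/scene0.png

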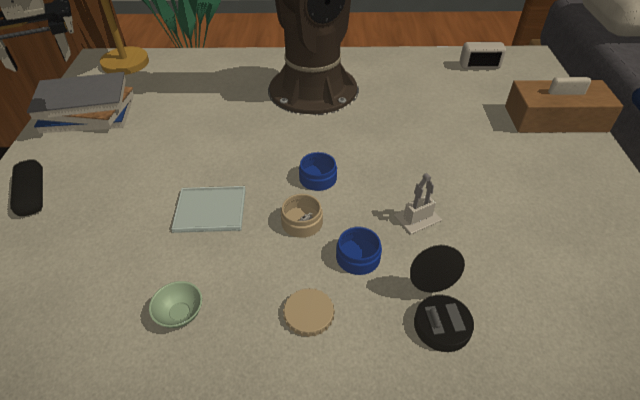

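View pics/top0.png

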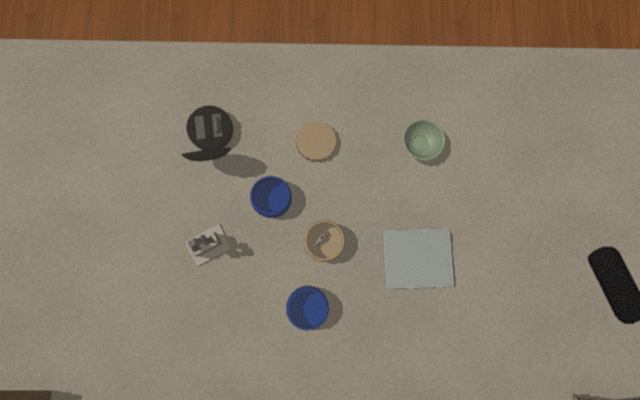

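```bash
python3 - <<'E'
from h import *
a=cv2.imread("pics/scene0.png");b=cv2.imread("pics/top0.png")
c=lambda im,r,k:cv2.resize(im[r-40:r+40,k-53:k+53],(400,300),interpolation=cv2.INTER_CUBIC)
cv2.imwrite("pics/crops.png",np.vstack([np.hstack([c(a,200,421),c(b,244,210)]),np.hstack([c(a,218,301),c(b,240,324)])]))
for cam,q,z in (("top","stand",.0),("top","tweezers_grip",.085),("top","aid",.014),("scene","aid",.014)):
    for r in arm.silhouettes(cam,q)[:2]:
        m=np.argwhere(r["region"]); 
        if len(m)<5: continue
        P=np.array([atz(cam,p,z)[:2] for p in m]).astype(np.float32)
        print(cam,q,round(r["conf"],2),len(m),r["point"],cv2.minAreaRect(P*1000), m.min(0),m.max(0))
E
```

```text
top stand 0.86 970 [244.7, 210.8] ((495.9070739746094, 222.33572387695312), (61.35420608520508, 84.88784790039062), 27.492904663085938) [224 185] [264 231]
top stand 0.35 376 [153.5, 205.3] ((688.9829711914062, 233.522705078125), (22.50379753112793, 98.95740509033203), 6.830066680908203) [147 183] [159 229]
top tweezers_grip 0.57 209 [238.1, 197.4] ((498.7684631347656, 217.26702880859375), (22.884902954101562, 44.644752502441406), 25.49082374572754) [235 188] [249 213]
top aid 0.62 83 [238.7, 320.6] ((510.36480712890625, -12.048234939575195), (8.772087097167969, 36.580848693847656), 45.17431640625) [231 314] [244 328]
top aid 0.41 1299 [141.8, 315.5] ((718.0296020507812, -1.1727218627929688), (86.06214904785156, 87.65721893310547), 0.676845133304596) [121 295] [160 336]
scene aid 0.58 63 [219.3, 310.7] ((505.24249267578125, -10.595854759216309), (15.115706443786621, 27.506046295166016), 34.003177642822266) [213 300] [220 311]
```

View pics/crops.png

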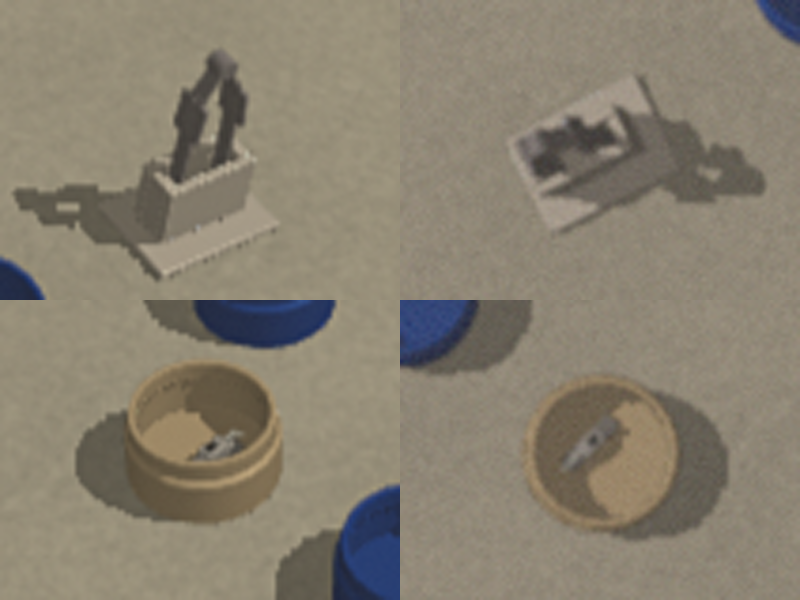

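The stand (with tweezers) sits near (0.496, 0.219), with its long axis about 117°. The beige jar is near (0.51, -0.02), and the aid's long axis is about 130°. I'm moving above the stand.

```bash
python3 -m inch '0.542 -0.619 0 -0.045 0.0918;0.542 -0.619 0 -0.045 0.0918;0.542 -0.619 0 -0.045 0.0918;0.542 -0.619 0 -0.045 0.0918;0.542 -0.619 0 -0.045 0.0918'
python3 - <<'E'
from h import *
np.set_printoptions(precision=4,suppress=True)
print(totool(np.array([.496,.219,.385])-arm.observe()["position"]))
# triangulate grip, tips from initial detections
def tri(pt,ps):
    A=np.zeros((3,3));b=np.zeros(3)
    for c,p in (("top",pt),("scene",ps)):
        o,d=ray(c,p);d/=np.linalg.norm(d);M=np.eye(3)-np.outer(d,d);A+=M;b+=M@o
    return np.linalg.solve(A,b)
print("grip",tri((244.1,200.6),(189.8,426.)),"tips",tri((241.3,207),(218.5,421.4)),"stand",tri((245.3,210.2),(219.2,416.9)),"aid",tri((239.1,325),(221.7,301)))
E
```

```text
clock: 1.7
position: [0.331, -0.3276, 0.4049]
ee_rot: [3.054, 0.734, 0.001]
force: [1.4, -0.0, -0.5]
width: 1.0
gripper_force: 0.0
[ 0.3953 -0.412   0.0197]
grip [0.4936 0.2223 0.0788] tips [0.5022 0.2258 0.0047] stand [ 0.4943  0.2203 -0.0061] aid [ 0.5082 -0.0212  0.0028]
```

```bash
python3 -m inch '0.395 -0.412 0.02 0 0.0918;0.395 -0.412 0.02 0 0.0918;0.395 -0.412 0.02 0 0.0918;0.395 -0.412 0.02 0 0.0918;0.395 -0.412 0.02 0 0.0918'
python3 - <<'E'
from h import *
s=arm.observe();print(totool(np.array([.496,.221,.385])-s["position"]))
E
```

```text
clock: 2.2
position: [0.403, -0.0884, 0.3964]
ee_rot: [3.054, 0.733, 0.002]
force: [2.6, -0.9, 1.2]
width: 1.001
gripper_force: 0.0
[ 0.22337056 -0.23341561  0.01132265]
```

```bash
python3 -m inch '0.223 -0.233 0.011 0 0.0918;0.223 -0.233 0.011 0 0.0918;0.223 -0.233 0.011 0 0.0918;0.223 -0.233 0.011 0 0.0918;0.223 -0.233 0.011 0 0.0918'
python3 - <<'E'
from h import *
np.set_printoptions(precision=4,suppress=True)
print("head top",atz("top",(244,194.1),.117),"scene",atz("scene",(177.3,426.8),.117))
# stand base corners in top crop
f=lambda u,v:(244-40+v*80/300,210-53+(u-400)*106/400)
C=[atz("top",f(*p),.006) for p in ((512,140),(640,75),(560,232))];print(np.array(C),"base centre",(C[1]+C[2])/2)
g=lambda u,v:(200-40+v*80/300,421-53+u*106/400)
D=[atz("scene",g(*p),.006) for p in ((162,275),(280,220),(100,202))];print(np.array(D),"centre",(D[1]+D[2])/2)
for c in("top","scene"):
  for q,z in(("tweezers_grip",.085),("stand",0)):
    for r in arm.place_of(c,q)[:2]: print(c,q,r["conf"],atz(c,r["point"],z))
save("scene","s1");save("top","t1")
a=cv2.imread("pics/s1.png")[130:250,340:500];b=cv2.imread("pics/t1.png")[184:304,130:290]
cv2.imwrite("pics/c1.png",cv2.resize(np.hstack([a,b]),(800,300),interpolation=2))
E
```

```text
clock: 2.7
position: [0.475, 0.1509, 0.3876]
ee_rot: [3.055, 0.733, 0.001]
force: [2.0, -1.1, 0.2]
width: 1.001
gripper_force: 0.0
head top [0.4917 0.2192 0.117 ] scene [0.4977 0.222  0.117 ]
[[0.5017 0.2645 0.006 ]
 [0.5381 0.1959 0.006 ]
 [0.4516 0.2361 0.006 ]] base centre [0.4948 0.216  0.006 ]
[[0.5428 0.2012 0.006 ]
 [0.5036 0.271  0.006 ]
 [0.4899 0.1745 0.006 ]] centre [0.4968 0.2227 0.006 ]
top tweezers_grip 0.64 [0.4929 0.2156 0.085 ]
top stand 0.77 [0.494  0.2171 0.    ]
scene tweezers_grip 0.89 [0.499  0.2255 0.085 ]
scene tweezers_grip 0.67 [ 0.7648 -0.1926  0.085 ]
scene stand 0.64 [0.4996 0.2205 0.    ]
```

View pics/c1.png

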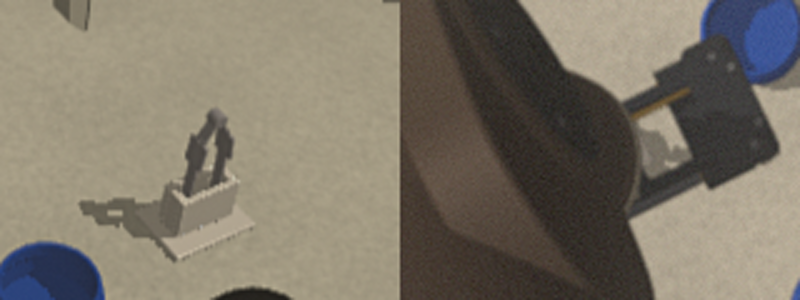

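```bash
python3 - <<'E'
from h import *
print(totool(np.array([.4955,.2195,.33])-arm.observe()["position"]))
E
```

```text
[ 0.05110491 -0.05437527  0.05716296]
```

```bash
python3 -m inch '0.051 -0.054 0.057 -0.026 0.0918;0.051 -0.054 0.057 -0.026 0.0918;0.051 -0.054 0.057 -0.026 0.0918;0.051 -0.054 0.057 -0.026 0.0918'
python3 - <<'E'
from h import *
np.set_printoptions(precision=4,suppress=True)
a=save("scene","s2");save("top","t2")
for c in("top","scene"):
  for q,z in(("tweezers_grip",.085),("stand",0),("tweezers_tips",.016)):
    for r in arm.place_of(c,q)[:2]: print(c,q,r["conf"],atz(c,r["point"],z))
s=arm.observe(); Rm=R.from_rotvec(s["ee_rot"]).as_matrix()
im=cv2.imread("pics/s2.png")
k=4; im=cv2.resize(im[100:250,330:530],None,fx=k,fy=k,interpolation=2)
# overlay: fingertip midpoint and its vertical projection to grip height
for z,col in ((.152,(0,255,0)),(.085,(0,0,255)),(.046,(255,0,0))):
    for dy in(-.046,-.015,0,.015,.046):
        P=s["position"]+Rm[:,1]*dy; P[2]=z; r,c=proj("scene",P)
        cv2.circle(im,(int((c-330)*k),int((r-100)*k)),3,col,-1)
cv2.imwrite("pics/c2.png",im)
E
```

```text
clock: 3.4
position: [0.4956, 0.2192, 0.3298]
ee_rot: [3.044, 0.772, -0.003]
force: [1.0, -1.3, 0.1]
width: 1.0
gripper_force: 0.0
top tweezers_grip 0.24 [ 0.4657 -0.1862  0.085 ]
top stand 0.72 [0.495  0.2186 0.    ]
scene tweezers_grip 0.64 [0.5086 0.2199 0.085 ]
scene tweezers_grip 0.16 [0.5627 0.2007 0.085 ]
scene stand 0.94 [ 0.5001  0.219  -0.    ]
scene tweezers_tips 0.71 [0.4998 0.2181 0.016 ]
```

View pics/c2.png

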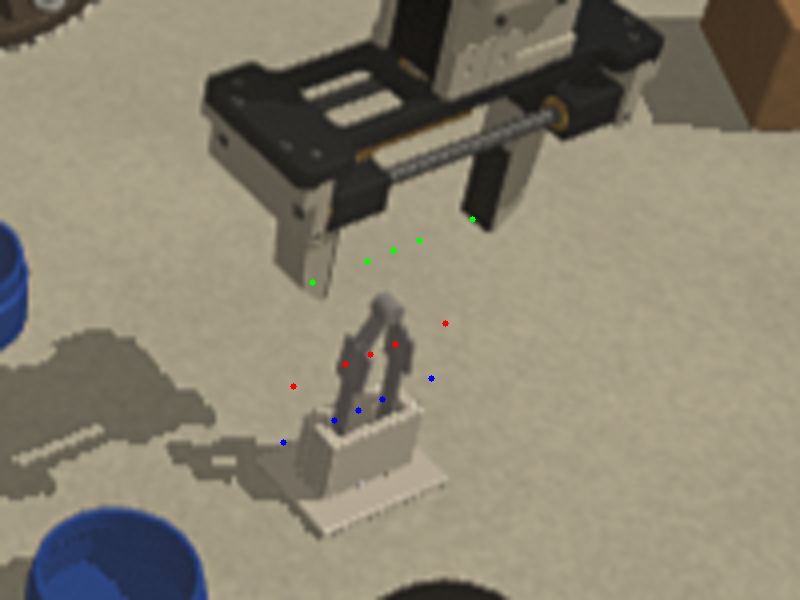

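```bash
python3 -m inch '0.0005 -0.002 0.05 0 0.0918;0.0005 -0.002 0.086 0 0.0918;0.0005 -0.002 0.086 0 0.0918;0.0005 -0.002 0.086 0 0.05;0.0005 -0.002 0.086 0 0.05' 4 && python3 -m inch '0 0 0 0 0.045;0 0 0 0 0.036;0 0 0 0 0.036;0 0 0 0 0.02;0 0 0 0 0.02' 4
```

```text
clock: 4.3
position: [0.4958, 0.2228, 0.2464]
ee_rot: [-3.044, -0.773, -0.004]
force: [-0.0, 0.1, 1.1]
width: 0.876
gripper_force: 0.0
clock: 4.8
position: [0.4951, 0.2222, 0.2446]
ee_rot: [3.045, 0.774, 0.0]
force: [-1.1, 0.5, -0.6]
width: 0.443
gripper_force: 0.0
```

```bash
python3 -m inch '0 0 0 0 0.02;0 0 0 0 0.02;0 0 0 0 0.02;0 0 0 0 0.02;0 0 0 0 0.02' 4
python3 - <<'E'
from h import *
s=arm.observe()
im=save("scene","s3"); k=5
cv2.imwrite("pics/c3.png",cv2.resize(cv2.imread("pics/s3.png")[130:240,360:500],None,fx=k,fy=k,interpolation=2))
E
```

```text
clock: 5.3
position: [0.4951, 0.2222, 0.2444]
ee_rot: [3.045, 0.774, -0.0]
force: [0.5, 0.1, 0.8]
width: 0.349
gripper_force: 4.0
```

View pics/c3.png

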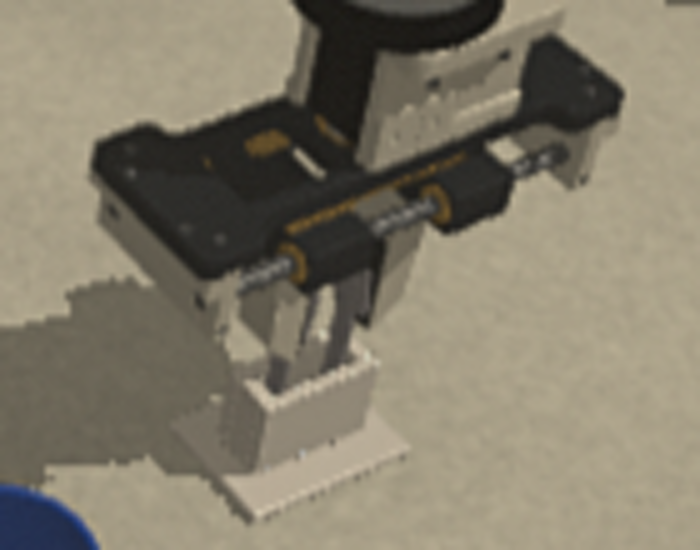

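```bash
python3 -m inch '0 0 -0.01 0 0.02;0 0 -0.03 0 0.02;0 0 -0.055 0 0.02;0 0 -0.08 0 0.02;0 0 -0.095 0 0.02' 4
python3 - <<'E'
from h import *
np.set_printoptions(precision=4,suppress=True)
s=arm.observe();save("top","t4");save("scene","s4")
print(s["width"],s["force"])
for c in("top","scene"):
  for q,z in(("jar",0),("aid_mid",.014),("aid",.005)):
    for r in arm.place_of(c,q)[:3]: print(c,q,round(r["conf"],2),r["point"],atz(c,r["point"],z))
  # beige rim/outline from silhouette
  for r in arm.silhouettes(c,"jar")[:3]:
    m=np.argwhere(r["region"]);print(c,"sil",round(r["conf"],2),m.min(0),m.max(0),r["point"])
  for r in arm.silhouettes(c,"aid")[:2]:
    m=np.argwhere(r["region"]);print(c,"aidsil",round(r["conf"],2),cv2.minAreaRect(np.array([atz(c,p,.018)[:2]*1000 for p in m],np.float32)))
k=5
a=cv2.resize(cv2.imread("pics/s4.png")[190:250,265:345],None,fx=k,fy=k,interpolation=2)
b=cv2.resize(cv2.imread("pics/t4.png")[210:270,285:365],None,fx=k,fy=k,interpolation=2)
cc=cv2.resize(cv2.imread("pics/s4.png")[110:235,350:550],(800,300*5//3),interpolation=2)[:300]
cv2.imwrite("pics/c4.png",np.vstack([np.hstack([a,b]),cc]))
E
```

```text
clock: 5.85
position: [0.4952, 0.2226, 0.342]
ee_rot: [-3.044, -0.774, -0.004]
force: [-0.4, 0.4, -0.4]
width: 0.349
gripper_force: 4.0
0.34915519816119744 [-0.3949  0.3557 -0.3928]
top jar 0.84 [200.5, 270.2] [0.5894 0.0941 0.    ]
top jar 0.8 [239.4, 323.0] [ 0.5077 -0.0182  0.    ]
top jar 0.75 [304.6, 307.9] [0.374  0.0124 0.    ]
top aid_mid 0.59 [239.9, 325.3] [ 0.506  -0.0225  0.014 ]
top aid 0.66 [258.4, 411.4] [ 0.4691 -0.2024  0.005 ]
top aid 0.59 [235.9, 320.1] [ 0.5147 -0.012   0.005 ]
top sil 0.91 [284 286] [329 329] [306.0, 305.2]
top sil 0.62 [220 303] [261 344] [238.8, 324.0]
top sil 0.62 [177 251] [217 291] [195.1, 271.6]
scene jar 0.6 [223.2, 302.0] [ 0.5099 -0.018   0.    ]
scene jar 0.6 [179.5, 317.9] [0.3782 0.0147 0.    ]
scene jar 0.59 [257.0, 357.7] [0.5971 0.0918 0.    ]
scene aid_mid 0.49 [219.8, 302.5] [ 0.513  -0.0165  0.014 ]
scene aid 0.64 [210.3, 206.1] [ 0.4774 -0.2214  0.005 ]
scene aid 0.33 [221.7, 299.7] [ 0.5102 -0.0226  0.005 ]
scene sil 0.76 [193 281] [237 323] [213.7, 300.0]
scene sil 0.63 [186 172] [232 244] [209.4, 206.7]
scene sil 0.55 [227 336] [274 381] [247.8, 358.2]
scene aidsil 0.55 ((508.06036376953125, -12.182089805603027), (16.44535255432129, 27.0053768157959), 18.460962295532227)
```

View pics/c4.png

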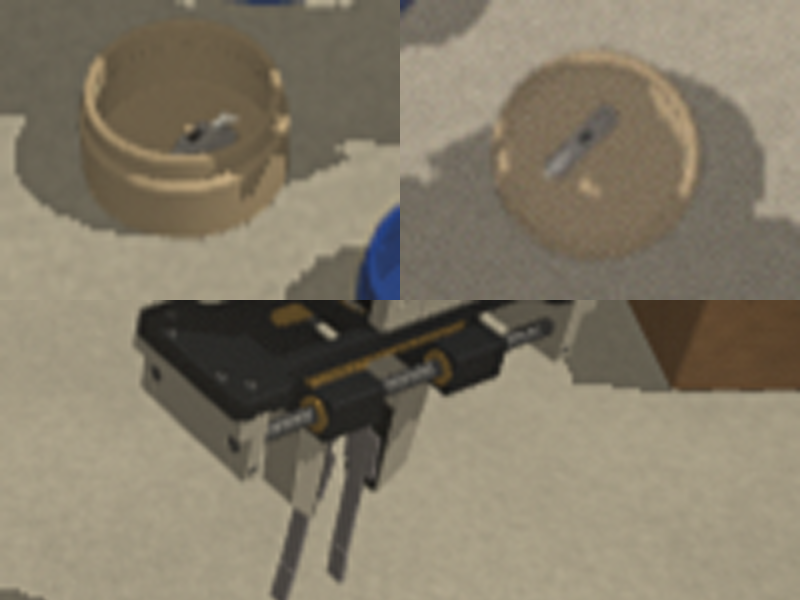

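```bash
python3 - <<'E'
from h import *
np.set_printoptions(precision=4,suppress=True)
A=atz("top",(237.8,321.2),.02);print(A, "scene",atz("scene",(190+135/5,265+207/5),.018))
m=lambda r,c:atz("top",(r,c),.044);print("jar mouth",m(240.5,323.5))
s=arm.observe();print(s["joints"]);print(totool(np.array([A[0],A[1],.342])-s["position"]))
E
```

```text
[ 0.5099 -0.0138  0.02  ] scene [ 0.5089 -0.0086  0.018 ]
jar mouth [ 0.5032 -0.0176  0.044 ]
[-0.1639  0.4159 -0.477   1.8272  0.2292  0.9539 -1.8128]
[-0.0996  0.2145 -0.0029]
```

```bash
python3 -m inch '-0.01 0.02 0 0.1 0.02;-0.03 0.06 0 0.25 0.02;-0.05 0.105 0 0.4 0.02;-0.07 0.15 0 0.55 0.02;-0.09 0.19 0 0.7 0.02' 4
python3 - <<'E'
from h import *
s=arm.observe();print(totool(np.array([.510,-.0125,.312])-s["position"]),R.from_rotvec(s["ee_rot"]).as_matrix()[:2,1])
E
```

```text
clock: 6.95
position: [0.5067, 0.0099, 0.3395]
ee_rot: [3.124, -0.328, 0.001]
force: [1.6, -0.3, -0.8]
width: 0.348
gripper_force: 4.0
[0.00787094 0.02126954 0.02748591] [-0.20749852 -0.9782353 ]
```

```bash
python3 -m inch '0.004 0.01 0.01 0.14 0.02;0.008 0.021 0.02 0.29 0.02;0.008 0.021 0.027 0.44 0.02;0.008 0.021 0.027 0.59 0.02;0.008 0.021 0.027 0.59 0.02' 4
python3 - <<'E'
from h import *
np.set_printoptions(precision=4,suppress=True)
s=arm.observe();save("top","t5");save("scene","s5");Rm=R.from_rotvec(s["ee_rot"]).as_matrix()
print(Rm[:2,1],s["position"])
for r in arm.place_of("scene","tweezers_tips")[:2]: print(r["point"],r["conf"],atz("scene",r["point"],.083))
k=7; im=cv2.resize(cv2.imread("pics/s5.png")[165:245,250:360],None,fx=k,fy=k,interpolation=2)
for z,col in ((s["position"][2]-.159,(0,255,0)),(s["position"][2]-.238,(0,0,255)),(.023,(255,0,0))):
    for dy in(-.019,0,.019):
        P=s["position"]+Rm[:,1]*dy; P[2]=z; r,c=proj("scene",P)
        cv2.circle(im,(int((c-250+.5)*k),int((r-165+.5)*k)),3,col,-1)
cv2.imwrite("pics/c5.png",im)
E
```

```text
clock: 7.45
position: [0.5103, -0.0098, 0.3121]
ee_rot: [2.896, -1.216, -0.001]
force: [-0.3, 1.0, -1.1]
width: 0.345
gripper_force: 4.0
[-0.7136 -0.7005] [ 0.5103 -0.0098  0.3121]
[196.7, 308.4] 0.78 [ 0.5149 -0.0031  0.083 ]
```

View pics/c5.png

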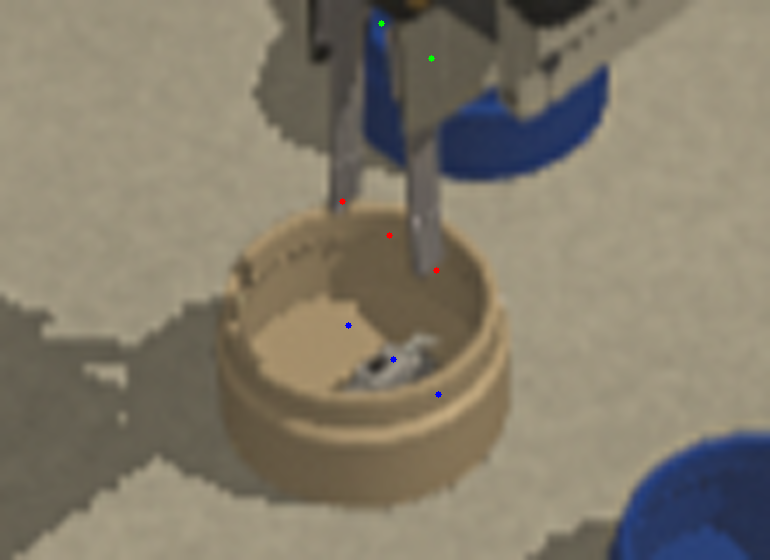

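```bash
python3 -m inch '0 0 0.01 0 0.02;0 0 0.025 0 0.02;0 0 0.035 0 0.02;0 0 0.035 0 0.02' 4
python3 - <<'E'
from h import *
np.set_printoptions(precision=4,suppress=True)
s=arm.observe();save("top","t6");save("scene","s6");Rm=R.from_rotvec(s["ee_rot"]).as_matrix()
print(totool(np.array([.5095,-.0125,.2475])-s["position"]))
k=8; im=cv2.resize(cv2.imread("pics/s6.png")[180:245,265:335],None,fx=k,fy=k,interpolation=2)
cv2.imwrite("pics/c6.png",im)
E
```

```text
clock: 8.0
position: [0.5097, -0.01, 0.2758]
ee_rot: [2.898, -1.21, -0.004]
force: [-0.5, -1.1, -0.5]
width: 0.349
gripper_force: 4.0
[0.0017 0.0019 0.0283]
```

View pics/c6.png

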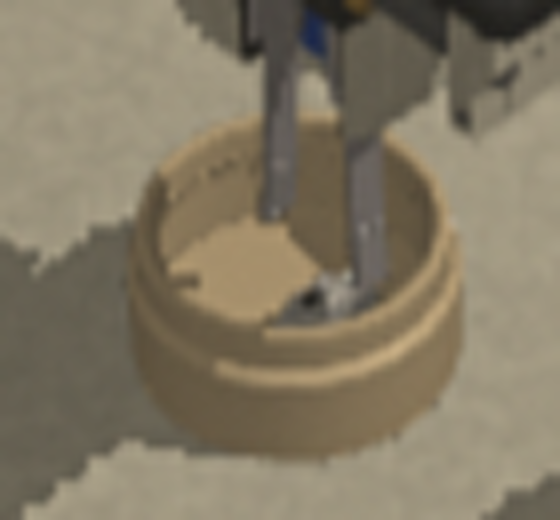

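```bash
python3 -m inch '0.0005 0.001 0.01 0 0.02;0.0005 0.001 0.02 0 0.02;0.0005 0.001 0.028 0 0.02;0.0005 0.001 0.028 0 0.02;0.0005 0.001 0.028 0 0.02' 4
python3 -m inch '0 0 0 0 0.02;0 0 0 0 0.02;0 0 0 0 0.02;0 0 0 0 0.02;0 0 0 0 0.02' 12
python3 -m inch '0 0 0 0 0.01;0 0 0 0 0.01;0 0 0 0 0.01;0 0 0 0 0.01;0 0 0 0 0.01' 27
```

```text
clock: 8.6
position: [0.5099, -0.0109, 0.2491]
ee_rot: [2.898, -1.212, -0.001]
force: [-0.2, 0.3, -0.6]
width: 0.352
gripper_force: 4.0
clock: 9.1
position: [0.51, -0.011, 0.2496]
ee_rot: [-2.898, 1.212, -0.0]
force: [-0.1, -0.0, -0.7]
width: 0.257
gripper_force: 12.0
clock: 9.6
position: [0.51, -0.0109, 0.2495]
ee_rot: [2.898, -1.212, 0.0]
force: [0.5, 0.5, 0.6]
width: 0.253
gripper_force: 27.0
```

```bash
python3 -m inch '0 0 -0.005 0 0.01;0 0 -0.015 0 0.01;0 0 -0.035 0 0.01;0 0 -0.06 0 0.01;0 0 -0.09 0 0.01' 27
python3 -m inch '0 0 -0.02 0 0.01;0 0 -0.035 0 0.01;0 0 -0.035 0 0.01' 27
python3 - <<'E'
from h import *
np.set_printoptions(precision=4,suppress=True)
s=arm.observe();save("top","t7");save("scene","s7");print(s["width"],s["joints"])
for c in("top","scene"):
  for r in arm.place_of(c,"tray")[:1]: print(c,r["point"],atz(c,r["point"],0))
print(totool(np.array([.466,-.2185,s["position"][2]])-s["position"]))
k=6; im=cv2.resize(cv2.imread("pics/s7.png")[130:245,260:360],None,fx=k,fy=k,interpolation=2)[90:]
cv2.imwrite("pics/c7.png",im)
E
```

```text
clock: 10.1
position: [0.5096, -0.0109, 0.3406]
ee_rot: [2.898, -1.212, -0.002]
force: [0.1, 0.3, -1.2]
width: 0.26
gripper_force: 27.0
clock: 10.4
position: [0.5105, -0.0109, 0.3772]
ee_rot: [-2.896, 1.212, -0.007]
force: [0.2, 0.1, -1.4]
width: 0.261
gripper_force: 27.0
0.2613651239076975 [ 0.0243  0.2834 -0.1345  1.8782  0.0455  0.9782 -2.4934]
scene [209.3, 207.0] [ 0.4698 -0.2217  0.    ]
[0.1166 0.1775 0.0001]
```

View pics/c7.png

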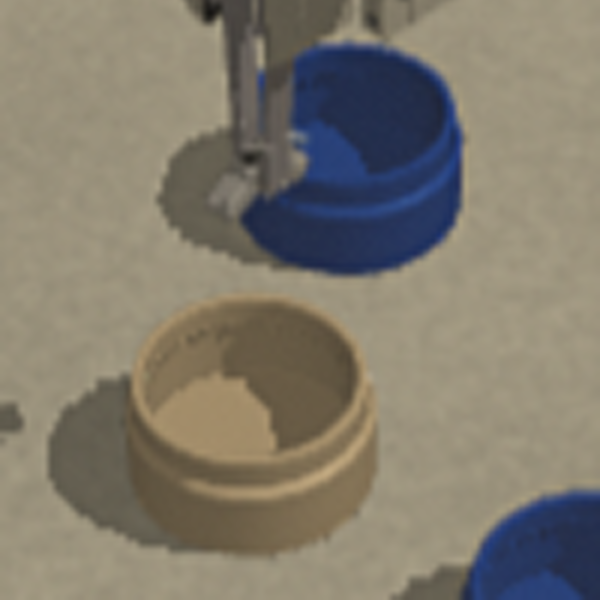

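The aid is held and the jar is in place and empty. Next I'm carrying the aid over the tray.

```bash
python3 -m inch '0.006 0.009 0 0 0.01;0.02 0.03 0 0 0.01;0.038 0.058 0 0 0.01;0.056 0.086 0 0 0.01;0.074 0.113 0 0 0.01' 27
python3 -m inch '0.016 0.025 0.005 0 0.01;0.03 0.047 0.012 0 0.01;0.039 0.06 0.02 0 0.01;0.042 0.064 0.025 0 0.01;0.042 0.064 0.027 0 0.01' 27
python3 -m inch '0 0 0 0 0.01;0 0 0 0 0.01;0 0 0 0 0.01;0 0 0 0 0.01;0 0 0 0 0.01' 27
python3 - <<'E'
from h import *
s=arm.observe();save("top","t8");save("scene","s8");print(s["width"],s["dq"].round(4))
a=cv2.imread("pics/s8.png")[100:300,130:350]
cv2.imwrite("pics/c8.png",cv2.resize(a,None,fx=3,fy=3,interpolation=2)[:600])
E
```

```text
clock: 11.1
position: [0.4805, -0.145, 0.3738]
ee_rot: [2.897, -1.213, -0.002]
force: [-0.5, -1.0, -1.0]
width: 0.263
gripper_force: 27.0
clock: 11.6
position: [0.4648, -0.2185, 0.3465]
ee_rot: [2.897, -1.214, -0.003]
force: [0.5, 0.6, -0.4]
width: 0.259
gripper_force: 27.0
clock: 12.1
position: [0.4656, -0.2175, 0.3476]
ee_rot: [-2.899, 1.211, -0.001]
force: [-1.0, 0.8, -0.1]
width: 0.259
gripper_force: 27.0
0.2588546577571132 [ 0.0034  0.0007  0.0019  0.0019 -0.0001 -0.0012  0.0007]
```

View pics/c8.png

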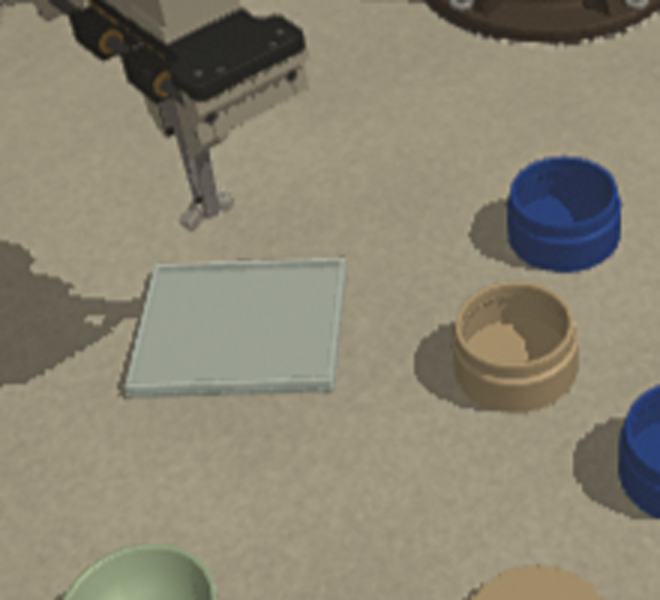

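The aid is gripped at about (206, 210) in the crop. It is over the tray's centre, its underside about 10 cm above the tray floor, and it is still.

```bash
python3 -c "
from cell import arm
print(arm.sign_off())"
```

```text
the job is handed in; nothing more can be done
None
```

I handed the job in with the hearing aid still gripped in the tweezers at 27 N, about 10 cm above the tray and over its area; the jar is still standing in its place, and the cap, ring bowl and charger were not touched.

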